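# Clamp the power brick in the bar-clamp holder

### The arm

A 6-joint arm with a two-finger parallel gripper is mounted at the origin on a cart in front of the work surface, level with it; the furniture and walls round the work are solid. World frame = base frame: x ahead of the robot, y to its left, z up, the work surface at z = 0. Lengths are in m, angles in rad, forces in N, time in s.
With the tool pointing down it reaches from about 0.35 to 0.775 m from the base axis. Payload 7.3 kg.
Tool frame: the origin (TCP) lies midway between the tips of the shut fingers; the grasp point (between the pads) lies 19 mm behind it; z points along the fingers, y is the line along which they close (so a half turn about z gives the same grasp; the last joint's range is limited). The gripper opens to 92 mm and grips with 3 to 60 N. Pads are 19 mm wide; open, the fingers measure 130 mm over their backs; the gripper's body (75 mm by 190 mm) begins 47 mm behind the grasp point.
Start: joints at [0.971, 0.342, 1.524, -0, 1.275, -0.146], TCP at [0.23, 0.472, 0.227] pointing down, gripper open.
Joint ranges: [-2.53, 2.53], [-0.77, 2.02], [0.04, 2.7], [-1, 4.14], [0.28, 2.66], [-3.11, 3.11]. Speed limits (rad/s): [2.57, 2.57, 3.14, 3.14, 3.14, 3.14].

### API

Orientations are given as [roll, pitch, yaw] about the fixed x, y, z axes, in that order (R = Rz(yaw) Ry(pitch) Rx(roll)).
In Python, from cell import monitor, vision, workorder gives the robot as it stands.
- The arm moves only by the tool move_arm, never from a script. Its argument "rows" is a list of rows, each a list of 5 numbers: the shift along the world's x, y, z in mm, then the turn about the world's z in rad, then the closure, from -1 (fully open) to 1 (shut). A call has 1 to 12 rows; each row shifts and turns the commanded pose from where the row before left it; what a row does not reach is not made up. A row lasts 1/10 s, in which the tool goes at most 50 mm and 8.59 degrees, less where a joint would pass 70% of its speed; a pose out of reach is approached as far as the arm can. A call is refused whole if a number of a shift passes 50 or a number of a turn 0.15, either way. A call with a gripper value outside its range is refused whole. The fingers move at their own pace and stop on an object; "newtons" is the grip in N (left out, the last holds). Time passes only in rows, so rows that do not move let the fingers close. It gives the time, the measured TCP pose, the force, the opening and the grip force at its end, in the units of the state.
- monitor.observe(): the state, without advancing time (a new reading comes with each control period).
- vision.read_camera(name): name is "side" or "top"; returns the picture (420x560x3 uint8, red, green, blue); there is no depth.
- vision.get_calibration(name): a dict with "K" (3x3 intrinsics, pixels), "k1" (the pictures are not rectified: a ray, as slopes to the right and down, at radius r is drawn at 1 + k1 r^2 times it, then the intrinsics apply), "T" (4x4, takes a point from camera to world coordinates). Camera axes: x right, y up, looking along -z (the intrinsics and any distortion apply to the point x, -y, -z); pixel columns grow to the right and rows downward; lengths in m; the calibration is good to about 2 mm. A picture is of the moment at which its call begins. get_calibration takes no time and is no camera call.
- workorder.hand_in(): hands the job in; it is judged then, once.
The state is a dict: "time": time; "qpos": joint angles; "qvel": joint speeds; "joint_efforts": joint torques, N m; "tool_pos": TCP position; "tool_rot": TCP orientation; "contact_force": force on the tool from outside, world axes, zero at the start; "torque": the same for the moment, N m; "opening": finger opening in m; "grip_force": force on a finger pad.
Only numpy, scipy, OpenCV 4.12 (cv2) and the standard library are available. Lean on these libraries where they do the work, as an engineer would, in place of code of your own. Each camera call takes 0.05 s, during which the arm holds its last target. There are 200 camera calls.

### The job

The sealed power brick on the left bench has to be held for opening. Lift the screwdriver off the bed of the bar-clamp holder and lay it on a bench well clear of the holder, set the brick flat and lengthwise on the bed between the jaws, then squeeze the ratcheting trigger towards its pistol grip again and again until the sliding jaw holds the brick firmly by its ends, and let the trigger go. Leave everything else where it is.

Things in the scene. Friction and masses are not known exactly. Their poses are not given: they have to be found in the camera images.
- clamp: bench bar-clamp holder, screwed down: grey base plate 275 x 84 x 8 mm, black housing 74 x 38 mm, 72 mm high, at one end with a raked black pistol grip on it, fence at the other end. Origin: centre of its underside; +x along the bar, the way the jaw closes (housing to fence), +z up. A toothed bar sticks out behind the housing, 195 mm from the origin at most.
- bed_centre (a point): middle of the bed's top, 24 mm above the bench, 36 mm ahead (+x) of the clamp's origin. The bed is two dark rails, 36 mm wide over all, reaching from 56 mm behind this point to the fence. The fence's rubber face is 75 mm ahead of this point, the wide-open jaw's face 75 mm behind it. Jaw and fence tops stand 36 to 38 mm above the bed.
- fence: fixed jaw: aluminium block 60 mm wide whose top is 62 mm above the bench, with a rubber face towards the sliding jaw. Origin 4 mm behind that rubber face, 8 mm above the bench; axes as the clamp's.
- sliding_jaw (a joint): travel of the sliding jaw towards the fence, m: 0 wide open (150 mm between the faces), 0.048 at its stop; starts at 0 to 0.014; a 110 mm long part is reached at 0.040. A 22 N friction brake holds it anywhere. Each full squeeze of the trigger drives it about 8 mm on; releasing the trigger leaves it there.
- jaw_pad: rubber pad 52 x 32 x 6 mm on the face of the sliding jaw, the part that presses on the brick; origin in the middle of its face, 43 mm above the bench. It gives up to 4 mm (4 N per mm).
- trigger (a joint): grey trigger before the pistol grip (fence side), 20 mm wide, reaching 80 mm from its pivot; rad: 0 released (spring return), 0.34 squeezed home to the grip. It takes about 15 to 20 N at its middle to drive the empty jaw, 30 N or more to tighten. On a part held firmly the trigger stops short or, squeezed harder, its pawl skips teeth: the jaw no longer advances.
- trigger_front (a point): point on the front face of the trigger, 60 mm from its pivot: where a finger pulls.
- grip_mid (a point): squeezing point, in the clamp's mid-plane. The pistol grip is 26 mm wide, 20 mm thick, leans 30 degrees back: its axis is (-0.5, 0, 0.866) in the clamp's axes and it ends 35 mm beyond this point. Along (0.866, 0, 0.5) from this point: back of the grip -15 mm, front of the squeezed trigger +15 mm, of the released trigger +35 mm.
- driver_grip (a point): screwdriver with a black handle, 179 mm long, lying across the bed; this point is the middle of its handle (24 mm wide, 23 mm high, 90 mm long), about its centre of mass. Its own +y runs from the blade (thin shaft, 90 mm) to the handle's end.
- brick_centre (a point): black power brick, a plain rounded block 50 x 110 x 32 mm, 0.25 kg or somewhat more or less; this point is its centre, 16 mm above its underside; its own y is the long axis. It starts flat on the left bench, whose top is free from x 0.30 to 0.58 and y 0.19 to 0.39 but for the brick.
- meter: yellow hand multimeter 150 x 74 x 48 mm, lying on the left bench near the robot; origin under its middle; a bystander.
- notepad: yellow block of sticky notes, 70 x 100 x 12 mm, in the far left corner of the left bench; origin under its middle; a bystander.
- brush: black brush, 14 x 173 x 10 mm, along the far end of the left bench; a bystander.
- reel: reel of solder, 60 mm across, 50 mm high, on the right bench beyond the fence; a bystander.
- board: bare circuit board 60 x 90 x 13 mm lying on the right bench; a bystander.
- bottle: small amber flux bottle with a black cap and needle, 34 mm across, 94 mm high, at the left edge of the left bench; a bystander.

How it is judged:
By the outcome, as a careful person would: the job done as asked, in the order asked, and still so for the second after the job is handed in, with the robot touching nothing.
It also fails if it takes over 67 s, if anything falls off the work surface, if the arm or the gripper's body presses on something with over 40 N, if the wrist force passes 120 N, or if a joint passes its speed limit or range.

## Working session

There is one attempt and no reset: what is moved stays moved. The work goes in short steps, Python scripts to look and compute and a tool call to move; the robot and the scene stay as the last step left them, time stands still between calls to the robot, and variables do not carry over. Pictures are saved under pics/ and viewed, at most 12 in all, crops included, and the job is handed in when it is done.

Besides the shell and the picture viewer there is one more tool, called after ">>>" as a command line: name --pt "numbers of a row" for each row, then --argument value for the rest. move_arm: Moves the arm, as the interface text tells. Its arguments: {"type":"object","properties":{"rows":{"type":"array","items":{"type":"array","items":{"type":"number"}}},"newtons":{"type":"number"}},"required":["rows"]}

```bash
mkdir -p pics; ls; cat > h.py <<'E'
import numpy as np, cv2
from cell import monitor, vision, workorder
def cal(n):
    c=vision.get_calibration(n); return np.array(c["K"]),c["k1"],np.array(c["T"])
def ray(n,u,v):
    K,k1,T=cal(n)
    d=np.array([(u-K[0,2])/K[0,0],(v-K[1,2])/K[1,1]]); s=d.copy()
    for _ in range(20): s=d/(1+k1*(s@s))
    w=T[:3,:3]@np.array([s[0],-s[1],-1]); return T[:3,3],w
def onz(n,u,v,z):
    o,w=ray(n,u,v); return o+w*(z-o[2])/w[2]
def proj(n,p):
    K,k1,T=cal(n); q=T[:3,:3].T@(np.array(p)-T[:3,3]); s=np.array([q[0],-q[1]])/-q[2]
    s=s*(1+k1*(s@s)); return K[0,0]*s[0]+K[0,2],K[1,1]*s[1]+K[1,2]
def pic(n,f):
    a=vision.read_camera(n); cv2.imwrite('pics/'+f,cv2.cvtColor(a,cv2.COLOR_RGB2BGR)); return a
E
python3 - <<'E'
from h import *
pic('top','t0.png');pic('side','s0.png')
for n in('top','side'):print(cal(n))
s=monitor.observe();print(s)
E
```

```text
pics
(array([[384.29281218,   0.        , 282.44176413],
       [  0.        , 384.29281218, 209.41588159],
       [  0.        ,   0.        ,   1.        ]]), 0.025879984646384004, array([[-0.02597874,  0.98178606, -0.18820533,  0.12406213],
       [-0.99963475, -0.0241108 ,  0.01220796, -0.06358098],
       [ 0.00744783,  0.18845374,  0.98205383,  1.6175775 ],
       [ 0.        ,  0.        ,  0.        ,  1.        ]]))
(array([[415.50006732,   0.        , 273.14302019],
       [  0.        , 415.50006732, 208.16758133],
       [  0.        ,   0.        ,   1.        ]]), -0.07812791903301662, array([[ 0.98729534,  0.0818951 , -0.13616574,  0.19647344],
       [-0.1585659 ,  0.56299898, -0.81110357, -1.29372281],
       [ 0.01023577,  0.82239002,  0.56883204,  0.99015952],
       [ 0.        ,  0.        ,  0.        ,  1.        ]]))
{'time': 0.1, 'qpos': array([ 9.71013891e-01,  3.42675325e-01,  1.52490228e+00,  2.73763668e-05,
        1.27540899e+00, -1.45995005e-01]), 'qvel': array([ 0.0013826 , -0.00111409, -0.00108575,  0.00042343, -0.00042763,
       -0.00020349]), 'joint_efforts': array([ 2.28141827e-03, -4.32003379e+01, -2.44696176e+01,  7.20661087e-02,
        5.24812506e-02, -4.73355090e-05]), 'tool_pos': array([0.22991267, 0.47158403, 0.22610961]), 'tool_rot': array([-3.14021736e+00, -2.28686478e-04,  2.68779708e+00]), 'contact_force': array([ 0.13282974,  0.46367616, -0.09746863]), 'torque': array([ 0.00760888, -0.01906572, -0.02138767]), 'grip_force': 0.0, 'opening': 0.09152341522410583}
```

View pics/t0.png

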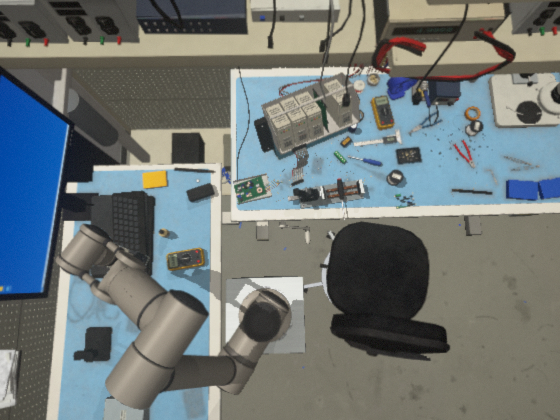

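View pics/s0.png

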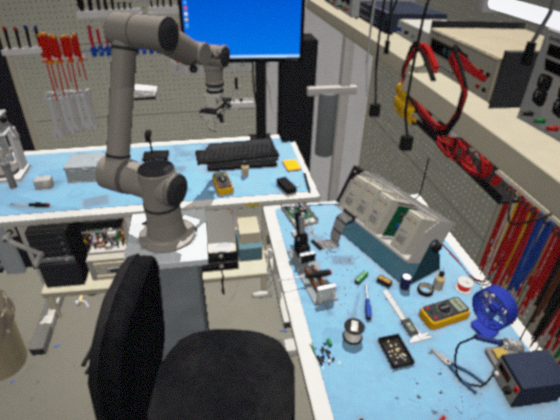

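The top view shows the brick near (201,192), the meter at (186,260) and the clamp running from (300,195) to (365,188) with the fence on the right. The side view shows the brick at (287,186) and the clamp around (300,220) to (325,295). I'll zoom in on both.

```bash
python3 - <<'E'
from h import *
t=cv2.imread('pics/t0.png');s=cv2.imread('pics/s0.png')
z=lambda a,x,y,w,h,k:cv2.resize(a[y:y+h,x:x+w],None,fx=k,fy=k,interpolation=cv2.INTER_CUBIC)
C=np.zeros((600,800,3),np.uint8)
C[:240,:400]=z(t,285,168,100,60,4)if 0 else cv2.resize(t[168:228,285:385],(400,240),interpolation=cv2.INTER_CUBIC)
C[:240,400:]=cv2.resize(t[160:220,150:250],(400,240),interpolation=cv2.INTER_CUBIC)
C[240:,:400]=cv2.resize(s[200:290+0,270:370],(400,360),interpolation=cv2.INTER_CUBIC)
C[240:,400:]=cv2.resize(s[150:240,230:330],(400,360),interpolation=cv2.INTER_CUBIC)
cv2.imwrite('pics/z0.png',C)
for n,u,v,h in(('top',201,192,.032),('side',287,185,.032),('top',300,195,.03),('top',365,187,.06),('top',232,75,0),('top',225,212,0)):print(n,u,v,onz(n,u,v,h))
E
```

```text
top 201 192 [0.51130045 0.25885666 0.032     ]
side 287 185 [0.51487743 0.24120853 0.032     ]
top 300 195 [ 0.48867775 -0.15932848  0.03      ]
top 365 187 [ 0.50937039 -0.43003606  0.06      ]
top 232 75 [1.06528725 0.13061475 0.        ]
top 225 212 [0.42884826 0.16200307 0.        ]
```

View pics/z0.png

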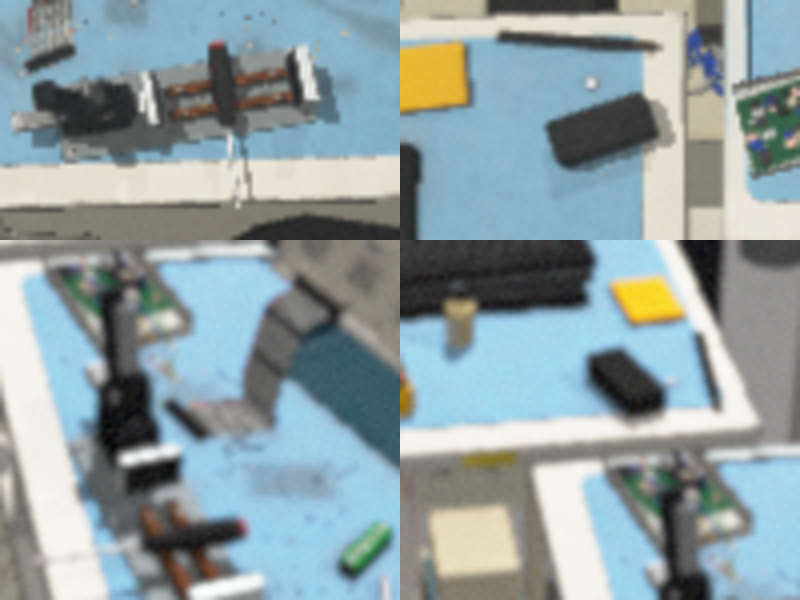

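The zoom (4x, top crop offset (285,168), side crop offset (270,200)) shows these positions, in crop pixels:
- **Rails, top crop:** about (171,103) to (300,85), with the fence at (300,75).
- **Driver handle, top crop:** from (217,43) to (226,122), with the blade pointing towards the robot.
- **Grip, side crop:** tip near (118,290).
- **Brick, top crop:** corners (547,122), (640,93), (660,130) and (565,165).

```bash
python3 - <<'E'
from h import *
t=cv2.imread('pics/t0.png').astype(int)
def blob(img,x,y,w,h,th):
    m=(img[y:y+h,x:x+w].max(2)<th).astype(np.uint8)
    n,l,st,c=cv2.connectedComponentsWithStats(m); k=1+np.argmax(st[1:,4])
    pts=np.argwhere(l==k)[:,::-1]+[x,y]; r=cv2.minAreaRect(pts.astype(np.float32)); return r,st[k,4]
r,a=blob(t,180,178,36,26,75); print('brick',r,a)
print(onz('top',*r[0],.016)); b=cv2.boxPoints(r); print(np.round([onz('top',*p,.016)[:2] for p in b],3))
s=cv2.imread('pics/s0.png').astype(int)
r,a=blob(s,274,174,25,22,75); print('brick side',r,a,onz('side',*r[0],.016))
T=lambda X,Y:(285+(X+.5)/4-.5,168+(Y+.5)/4-.5)
S=lambda X,Y:(270+(X+.5)/4-.5,200+(Y-240+.5)/4-.5)
p=lambda n,uv,z:print(n,np.round(onz('top' if uv[1]<205 and n[0]!='s' else 'side',*uv,z),4))
p('rail r0',T(171,103),.024);p('rail r1',T(300,85),.024);p('fence top',T(300,74),.062);p('jaw top c',T(150,98),.062)
p('plate FR',T(317,122),.008);p('plate BL',T(62,157),.008);
p('drv red',T(217,43),.0355);p('drv neck',T(226,122),.0355);p('drv tip',T(236,206),.0355)
p('s drv red',S(245,527),.0355);p('s drv neck',S(143,540),.0355)
p('bar end',T(12,120),.03)
p('meter',(186,260),.04);p('bottle',(164,233),.09);p('notepad',(154,180),.012);p('board',(252,187),.01)
for a in(('grip top',T(42,95),S(118,290)),):
    o1,d1=ray('top',*a[1]);o2,d2=ray('side',*a[2]);A=np.c_[d1,-d2];x=np.linalg.lstsq(A,o2-o1,rcond=None)[0];print(a[0],o1+d1*x[0],o2+d2*x[1])
cv2.imwrite('pics/z1.png',np.hstack([cv2.resize(t[178:214,283:327].astype(np.uint8),None,fx=9,fy=9,interpolation=2),cv2.resize(s[205:264,284:328].astype(np.uint8),(396,324+0),interpolation=2)]))
E
```

```text
brick ((200.3000030517578, 192.40000915527344), (11.700427055358887, 24.981990814208984), 71.56504821777344) 291
[0.51352408 0.26506187 0.016     ]
[[0.522 0.323]
 [0.554 0.223]
 [0.505 0.207]
 [0.473 0.307]]
brick side ((285.7500305175781, 185.75001525878906), (19.091880798339844, 9.899495124816895), 45.0) 172 [0.51345844 0.26131871 0.016     ]
rail r0 [ 0.4943 -0.2765  0.024 ]
rail r1 [ 0.5106 -0.415   0.024 ]
fence top [ 0.5132 -0.4074  0.062 ]
jaw top c [ 0.4913 -0.2498  0.062 ]
plate FR [ 0.4733 -0.4342  0.008 ]
plate BL [0.5447 0.0999 0.008 ]
drv red [ 0.556  -0.3271  0.0355]
drv neck [ 0.4697 -0.332   0.0355]
drv tip [ 0.6859 -0.0465  0.0355]
s drv red [ 0.5565 -0.3251  0.0355]
s drv neck [ 0.469  -0.3273  0.0355]
bar end [ 0.4786 -0.1066  0.03  ]
meter [ 0.0807 -0.2028  0.04  ]
bottle [ 0.0086 -0.1063  0.09  ]
notepad [0.5739 0.4644 0.012 ]
board [0.5336 0.0449 0.01  ]
grip top [ 0.47641182 -0.13351064  0.14897492] [ 0.48375302 -0.13403623  0.15076126]
```

View pics/z1.png

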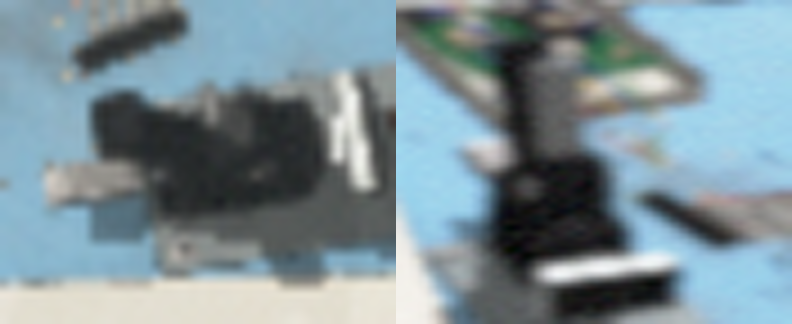

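The brick is at (0.513, 0.263), with its long axis about 108° from world x. Both views agree, and its size checks out. The driver handle centre is at (0.513, -0.328). The clamp axis is about (0.125, -0.992), the bed centre about (0.501, -0.336), and the grip tip about (0.48, -0.134, 0.15). I'll move to the driver now.

>>> move_arm --pt "16 -46 0 0.03 -0.1" --pt "16 -46 0 0.03 -0.1" --pt "16 -46 0 0.03 -0.1" --pt "16 -46 0 0.03 -0.1" --pt "16 -46 0 0.03 -0.1" --pt "16 -46 0 0.03 -0.1" --pt "16 -46 0 0.03 -0.1" --pt "16 -46 0 0.03 -0.1" --pt "16 -46 0 0.03 -0.1" --pt "16 -46 0 0.03 -0.1" --pt "16 -46 0 0.03 -0.1" --pt "16 -46 0 0.03 -0.1" --newtons 25

```text
time: 1.3
tool_pos: [0.4222, -0.0822, 0.2266]
tool_rot: [3.141, -0.0, 3.048]
contact_force: [0.0, 0.1, 0.2]
opening: 0.0508
grip_force: 0.0
```

>>> move_arm --pt "18 -46 0 0.03 -0.1" --pt "18 -46 0 0.03 -0.1" --pt "18 -46 0 0.03 -0.1" --pt "18 -46 -10 0.03 -0.1" --pt "18 -46 -16 0.01 -0.1" --pt "0 -17 -20 0 -0.1" --pt "0 0 -20 0 -0.1" --pt "0 0 0 0 -0.1"

```text
time: 2.1
tool_pos: [0.5096, -0.3244, 0.1577]
tool_rot: [3.137, -0.005, -3.107]
contact_force: [-0.5, 1.1, -0.4]
opening: 0.0504
grip_force: 0.0
```

>>> move_arm --pt "1 -1 -40 0 -0.1" --pt "0 0 -40 0 -0.1" --pt "0 0 -30 0 -0.1" --pt "0 0 -15 0 -0.1" --pt "0 0 -7 0 -0.1" --pt "0 0 0 0 -0.1" --pt "0 0 0 0 1" --pt "0 0 0 0 1" --pt "0 0 0 0 1" --pt "0 0 0 0 1" --pt "0 0 0 0 1"

```text
time: 3.2
tool_pos: [0.5127, -0.3265, 0.0303]
tool_rot: [-3.141, 0.001, -3.106]
contact_force: [-0.5, -0.6, 4.8]
opening: 0.0239
grip_force: 24.7
```

>>> move_arm --pt "0 0 20 0 1" --pt "0 0 40 0 1" --pt "0 0 50 0 1" --pt "0 0 50 0 1" --pt "0 20 40 0 1" --pt "-5 48 0 0 1" --pt "-8 49 0 0 1" --pt "-8 49 0 0 1" --pt "-8 49 0 0 1" --pt "-8 49 0 0 1" --pt "-8 49 0 0 1" --pt "-8 49 0 0 1"

```text
time: 4.4
tool_pos: [0.4584, 0.0378, 0.2295]
tool_rot: [3.141, 0.0, -3.106]
contact_force: [0.4, 0.9, -0.2]
opening: 0.024
grip_force: 24.7
```

```bash
python3 - <<'E'
from h import *
t=pic('top','t1.png');s=pic('side','s1.png');print(monitor.observe()['tool_pos'],monitor.observe()['contact_force'])
C=np.zeros((600,800,3),np.uint8)
R=lambda a,x,y,w,h,W,H:cv2.cvtColor(cv2.resize(a[y:y+h,x:x+w],(W,H),interpolation=2),cv2.COLOR_RGB2BGR)
C[:300,:500]=R(t,285,168,100,60,500,300)
C[300:,:300]=R(s,285,200,60,60,300,300);C[300:,300:800]=R(t,150,160,150,90,500,300)
cv2.imwrite('pics/z2.png',C)
for n,u,v,h in(('meter',186,260,.04),('bottle',164,233,.09)):print(n,onz('top',u,v,h))
E
```

```text
[0.45761236 0.0410451  0.22952463] [-0.05812258 -1.19065515 -0.29403937]
meter [0.22689084 0.31382815 0.04      ]
bottle [0.3328138  0.39134397 0.09      ]
```

View pics/z2.png

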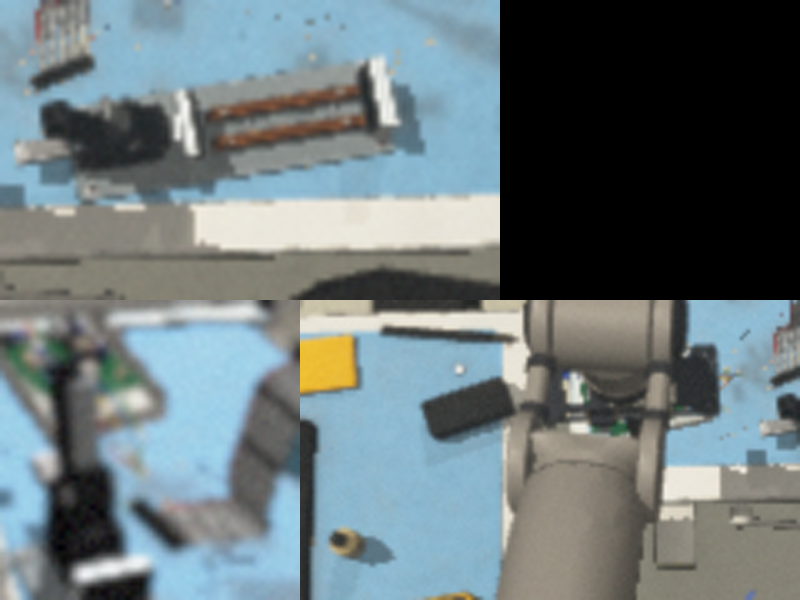

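The crop shows the bed is clear: rails at (210-365, 92-143), jaw strip at x≈185 and fence rubber at x≈365. The gripper is holding the driver, and the brick is untouched at (468,407). I'll lay the driver on the left bench at about (0.42, 0.345).

>>> move_arm --pt "-5 38 0 0 1" --pt "-5 38 0 0 1" --pt "-5 38 0 0 1" --pt "-5 38 0 0 1" --pt "-5 38 0 0 1" --pt "-5 38 0 0 1" --pt "-4 38 -20 0 1" --pt "-4 38 -40 0 1" --pt "0 0 -45 0 1" --pt "0 0 -45 0 1" --pt "0 0 0 0 1"

```text
time: 5.6
tool_pos: [0.4184, 0.3338, 0.0777]
tool_rot: [-3.136, -0.011, -3.105]
contact_force: [-0.3, -0.2, -1.4]
opening: 0.024
grip_force: 24.7
```

```bash
python3 - <<'E'
from h import *
print(monitor.observe()['tool_pos'])
T=lambda X,Y:(285+(X+.5)/5-.5,168+(Y+.5)/5-.5)
P=lambda X,Y,z:onz('top',*T(X,Y),z)[:2]
f=P(364,97,.061);j=P(204,120,.060);print('fence',f,'jaw',j)
r=[P(210,115,.024),P(358,92,.024),P(215,143,.024),P(365,121,.024)];print(np.round(r,4))
c=r[1]-r[0]+r[3]-r[2];c/=np.linalg.norm(c);print('c',c,np.degrees(np.arctan2(c[0],-c[1])),'len',(f-j)@c)
d=f-j;print('fj',d/np.linalg.norm(d))
E
```

```text
[0.41838913 0.33376032 0.07774925]
fence [ 0.50990681 -0.39811579] jaw [ 0.49372251 -0.26382999]
[[ 0.5065 -0.2738]
 [ 0.5236 -0.4012]
 [ 0.482  -0.2769]
 [ 0.498  -0.4056]]
c [ 0.12831333 -0.99173368] 7.3721367924329755 len 0.1352524044208453
fj [ 0.11965542 -0.99281548]
```

>>> move_arm --pt "0 5 -35 0 1" --pt "0 0 -20 0 1" --pt "0 0 -8 0 1" --pt "0 0 -4 0 1" --pt "0 0 0 0 1"

```text
time: 6.1
tool_pos: [0.4227, 0.3414, 0.0175]
tool_rot: [3.141, 0.002, -3.106]
contact_force: [0.7, 0.4, -0.8]
opening: 0.0238
grip_force: 24.7
```

>>> move_arm --pt "0 0 -5 0 1" --pt "0 0 -3 0 1" --pt "0 0 -2 0 1" --pt "0 0 0 0 1"

```text
time: 6.5
tool_pos: [0.4218, 0.3413, 0.0063]
tool_rot: [3.141, 0.0, -3.105]
contact_force: [0.0, -0.2, -1.2]
opening: 0.0242
grip_force: 24.7
```

>>> move_arm --pt "0 0 -1 0 1" --pt "0 0 -1 0 1" --pt "0 0 0 0 0.1" --pt "0 0 0 0 0" --pt "0 0 0 0 -0.1" --pt "0 0 15 0 -0.1" --pt "0 0 40 0 -0.1" --pt "0 0 45 -0.13 -0.3" --pt "15 -13 20 -0.13 -0.6" --pt "15 -13 0 -0.13 -0.6" --pt "15 -13 0 -0.13 -0.6" --pt "15 -13 0 -0.13 -0.6"

```text
time: 7.7
tool_pos: [0.4822, 0.2888, 0.1243]
tool_rot: [3.141, 0.0, 2.523]
contact_force: [0.4, -0.8, 1.1]
opening: 0.0734
grip_force: 0.0
```

>>> move_arm --pt "15 -13 0 -0.13 -0.6" --pt "16 -13 0 -0.13 -0.6" --pt "0 0 0 -0.13 -0.6" --pt "0 0 0 -0.13 -0.6" --pt "0 0 0 -0.13 -0.6" --pt "0 0 0 0 -0.6" --pt "0 0 0 0 -0.6"

```text
time: 8.4
tool_pos: [0.5126, 0.2633, 0.124]
tool_rot: [-3.141, 0.0, 1.881]
contact_force: [0.3, -0.1, 0.0]
opening: 0.0734
grip_force: 0.0
```

```bash
python3 - <<'E'
from h import *
s=pic('side','s2.png');t=pic('top','t2.png');o=monitor.observe();print(o['tool_pos'],o['tool_rot'],o['qpos'],o['contact_force'])
R=lambda a,x,y,w,h,W,H:cv2.cvtColor(cv2.resize(a[y:y+h,x:x+w],(W,H),interpolation=2),cv2.COLOR_RGB2BGR)
cv2.imwrite('pics/z3.png',np.hstack([R(s,225,120,80,100,400,500),R(t,145,160,80,100,400,500)]))
E
```

```text
[0.51262942 0.2633471  0.12412416] [-3.14144122e+00  5.18670184e-05  1.88049334e+00] [ 3.41630626e-01  5.31266454e-01  1.52139225e+00 -5.30413376e-05
  1.08908696e+00  3.19581982e-02] [ 0.18924097 -0.07363982 -0.0525666 ]
```

View pics/z3.png

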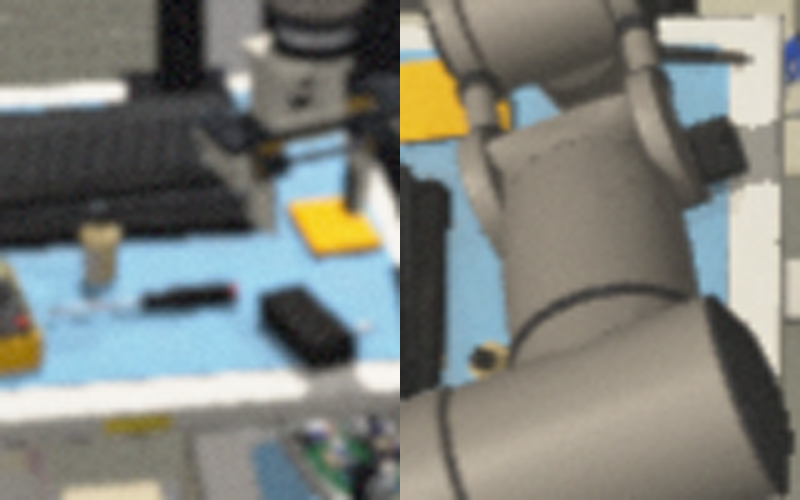

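In the side crop, the driver lies flat on the left bench at (190,297), and the brick at (308,328) sits undisturbed below the open fingers. I'll go down and grip it.

>>> move_arm --pt "1 0 -40 0 -0.6" --pt "0 0 -40 0 -0.6" --pt "0 0 -25 0 -0.6" --pt "0 0 -12 0 -0.6" --pt "0 0 0 0 -0.6" --pt "0 0 0 0 1" --pt "0 0 0 0 1" --pt "0 0 0 0 1" --pt "0 0 0 0 1" --pt "0 0 0 0 1" --newtons 30

```text
time: 9.5
tool_pos: [0.5145, 0.2636, 0.0085]
tool_rot: [3.139, -0.0, 1.878]
contact_force: [-1.3, 0.6, 6.4]
opening: 0.05
grip_force: 30.0
```

>>> move_arm --pt "0 0 15 0 1" --pt "0 0 35 0 1" --pt "0 0 45 0 1" --pt "0 0 45 0 1" --pt "0 -10 45 0 1" --pt "0 -30 40 0 1" --pt "-1 -42 0 -0.02 1" --pt "-1 -42 0 -0.02 1" --pt "-1 -42 0 -0.02 1" --pt "-1 -42 0 -0.02 1" --pt "-1 -42 0 -0.02 1" --pt "-1 -42 0 -0.02 1"

```text
time: 10.7
tool_pos: [0.507, -0.0302, 0.2321]
tool_rot: [-3.141, -0.0, 1.757]
contact_force: [0.5, -0.4, -1.9]
opening: 0.0497
grip_force: 30.0
```

>>> move_arm --pt "-1 -42 0 -0.02 1" --pt "-1 -42 0 -0.02 1" --pt "-1 -42 0 -0.02 1" --pt "-1 -42 0 0 1" --pt "-1 -42 0 0 1" --pt "-1 -42 0 0 1" --pt "-1 -30 0 0 1" --pt "0 -15 -30 0 1" --pt "0 0 -40 0 1" --pt "0 0 -40 0 1" --pt "0 0 0 0 1" --pt "0 0 0 0 1"

```text
time: 11.9
tool_pos: [0.5006, -0.3256, 0.1226]
tool_rot: [-3.141, -0.001, 1.698]
contact_force: [1.8, -0.5, -1.7]
opening: 0.0501
grip_force: 30.0
```

>>> move_arm --pt "0 -6 -20 0 1" --pt "0 0 -20 0 1" --pt "0 0 -6 0 1" --pt "0 0 0 0 1" --pt "0 0 0 0 1"

```text
time: 12.4
tool_pos: [0.5017, -0.3323, 0.0783]
tool_rot: [3.139, 0.002, 1.698]
contact_force: [0.9, -0.3, -1.3]
opening: 0.05
grip_force: 30.0
```

```bash
python3 - <<'E'
from h import *
s=pic('side','s3.png');t=pic('top','t3.png');o=monitor.observe();print(o['tool_pos'],o['tool_rot'],o['contact_force'])
R=lambda a,x,y,w,h,W,H:cv2.cvtColor(cv2.resize(a[y:y+h,x:x+w],(W,H),interpolation=2),cv2.COLOR_RGB2BGR)
cv2.imwrite('pics/z4.png',np.hstack([R(s,280,215,70,90,420,540),R(t,310,160,60,90,360,540)]))
E
```

```text
[ 0.50150271 -0.33221763  0.07795199] [3.13966317e+00 2.09617520e-03 1.69800664e+00] [ 0.6076304   0.02438709 -2.47194016]
```

View pics/z4.png

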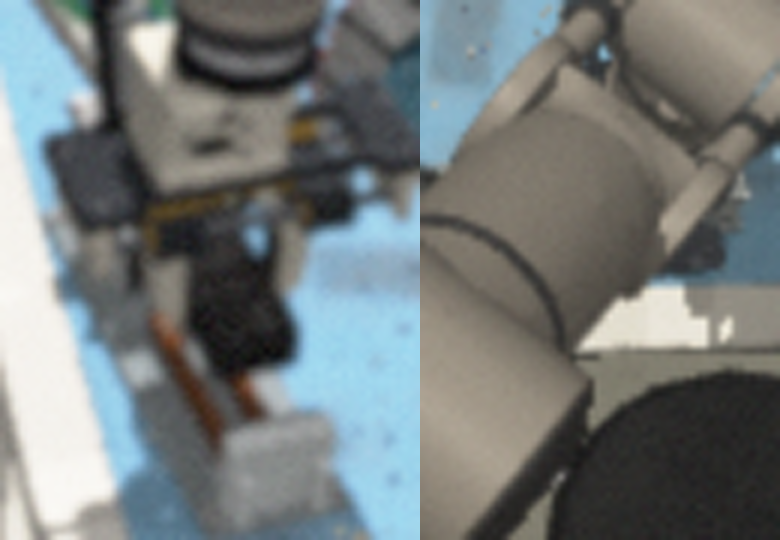

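The side crop shows the brick above the rails with the fence in front, its top edge running from (222,435) to (330,418). The brick's front face spans about x = 190-292. I'll check the alignment with numbers.

```bash
python3 - <<'E'
from h import *
S=lambda X,Y:(280+(X+.5)/6-.5,215+(Y+.5)/6-.5)
a=onz('side',*S(222,437),.062);b=onz('side',*S(331,420),.062);print('fence outer top edge',a,b,(a+b)/2,np.linalg.norm(a-b))
c=np.array([.126,-.992,0]);n=np.array([.992,.126,0]);B=np.array([.5015,-.3322,.0855])
for l in(-25,25):
  for z in(-16,16):
    u,v=proj('side',B+c*.055+n*l/1e3+[0,0,z/1e3]);print(l,z,(u-280)*6,(v-215)*6)
for p in ([.5105,-.4005,.061],):
  p=np.array(p)
  for l in(-.03,.03):u,v=proj('side',p+n*l);print('pred fence face top',(u-280)*6,(v-215)*6)
E
```

```text
fence outer top edge [ 0.48328438 -0.41486338  0.062     ] [ 0.54242149 -0.41167966  0.062     ] [ 0.51285293 -0.41327152  0.062     ] 0.05922274607589418
-25 -16 209.64066104717313 390.06963360286693
-25 16 213.9627522352274 345.1938942964589
25 -16 298.366623439386 371.5059911471741
25 16 303.927055328969 326.78275968359685
pred fence face top 209.67732364606945 421.85330112760903
pred fence face top 316.49194158245075 399.1355889656836
```

>>> move_arm --pt "1 -3 -10 0 1" --pt "0 0 -12 0 1" --pt "0 0 -10 0 1" --pt "0 0 -6 0 1" --pt "0 0 0 0 1" --pt "0 0 0 0 1"

```text
time: 13.1
tool_pos: [0.5017, -0.3347, 0.038]
tool_rot: [-3.141, -0.0, 1.698]
contact_force: [0.6, -0.8, -1.7]
opening: 0.05
grip_force: 30.0
```

>>> move_arm --pt "0 0 -3 0 1" --pt "0 0 -2 0 1" --pt "0 0 0 0 1" --pt "0 0 0 0 1"

```text
time: 13.5
tool_pos: [0.5017, -0.3347, 0.0334]
tool_rot: [3.141, 0.0, 1.698]
contact_force: [0.3, -0.5, -2.2]
opening: 0.0503
grip_force: 30.0
```

>>> move_arm --pt "0 0 -1 0 1" --pt "0 0 -1 0 1" --pt "0 0 0 0 1" --pt "0 0 0 0 1"

```text
time: 13.9
tool_pos: [0.5019, -0.3349, 0.0325]
tool_rot: [3.141, 0.001, 1.698]
contact_force: [-2.4, 2.3, 6.4]
opening: 0.0499
grip_force: 30.0
```

>>> move_arm --pt "0 0 0 0 0" --pt "0 0 0 0 -0.3" --pt "0 0 0 0 -0.5" --pt "0 0 0 0 -0.5" --pt "0 0 20 0 -0.5" --pt "0 0 45 0 -0.5" --pt "0 0 45 0 1" --pt "0 0 45 0 1" --pt "-3 30 12 0 1" --pt "-4 40 0 0 1" --pt "-6 50 0 0 1" --pt "0 0 0 0 1"

```text
time: 15.1
tool_pos: [0.4877, -0.21, 0.1984]
tool_rot: [-3.141, -0.003, 1.702]
contact_force: [-0.7, 0.2, 0.1]
opening: 0.0253
grip_force: 0.0
```

```bash
python3 - <<'E'
from h import *
s=pic('side','s4.png');t=pic('top','t4.png');o=monitor.observe();print(o['tool_pos'],o['tool_rot'],o['contact_force'],o['opening'])
R=lambda a,x,y,w,h,W,H:cv2.cvtColor(cv2.resize(a[y:y+h,x:x+w],(W,H),interpolation=2),cv2.COLOR_RGB2BGR)
cv2.imwrite('pics/z5.png',np.hstack([R(s,275,195,75,105,400,560),R(t,285,160,100,140,400,560)]))
E
```

```text
[ 0.48896781 -0.21435641  0.19866463] [3.14103518e+00 7.82277533e-04 1.69988372e+00] [-0.09926358 -0.91828377  0.6545365 ] 0.017766676631361812
```

View pics/z5.png

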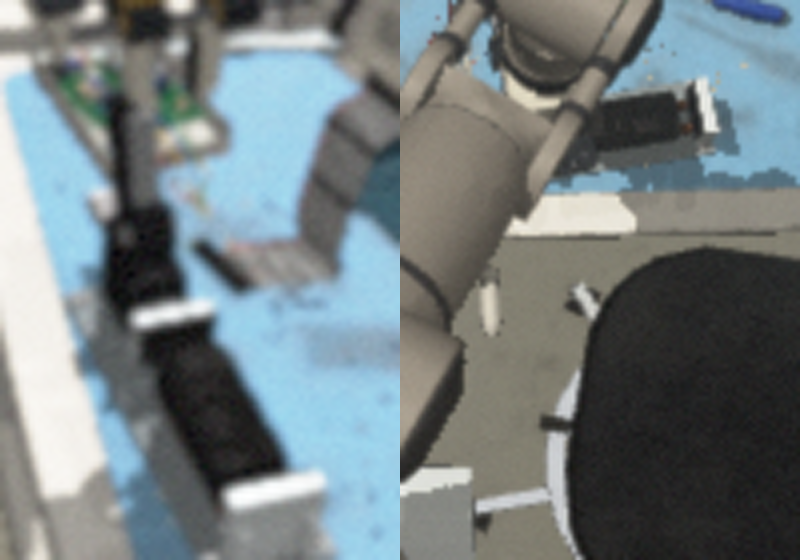

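The brick lies flat between the jaw and fence, in the side crop from (160,370) to (270,490). The grey trigger is at (140,165) under the shut fingers. I'll lower the tool ahead of the trigger and push.

>>> move_arm --pt "0 0 -30 0 1" --pt "0 0 -28 0 1" --pt "-1 6 0 0 1" --pt "-1 6 0 0 1" --pt "-1 6 0 0 1" --pt "0 0 0 0 1"

```text
time: 15.8
tool_pos: [0.4863, -0.1967, 0.1416]
tool_rot: [3.14, 0.001, 1.698]
contact_force: [-0.1, 0.7, 0.7]
opening: 0.0005
grip_force: 0.0
```

>>> move_arm --pt "-1 6 0 0 1" --pt "0 0 0 0 1"

```text
time: 16.0
tool_pos: [0.4856, -0.1916, 0.1413]
tool_rot: [3.139, 0.003, 1.698]
contact_force: [0.3, -4.3, 1.2]
opening: 0.0005
grip_force: 2.0
```

>>> move_arm --pt "-1 6 0 0 1" --pt "0 0 0 0 1"

```text
time: 16.2
tool_pos: [0.4851, -0.1879, 0.1415]
tool_rot: [3.138, 0.007, 1.698]
contact_force: [1.3, -12.3, -0.5]
opening: 0.0004
grip_force: 5.2
```

>>> move_arm --pt "-1 8 0 0 1" --pt "-1 8 0 0 1" --pt "0 0 0 0 1"

```text
time: 16.5
tool_pos: [0.4838, -0.1728, 0.1421]
tool_rot: [3.137, 0.009, 1.698]
contact_force: [1.3, -14.9, 2.4]
opening: -0.0
grip_force: 6.5
```

>>> move_arm --pt "-1 6 0 0 1" --pt "0 0 0 0 1" --pt "0 0 0 0 1"

```text
time: 16.8
tool_pos: [0.4834, -0.1684, 0.1427]
tool_rot: [3.135, 0.012, 1.698]
contact_force: [2.1, -18.6, 3.2]
opening: 0.0005
grip_force: 8.3
```

>>> move_arm --pt "-1 6 0 0 1" --pt "0 0 0 0 1" --pt "0 0 0 0 1"

```text
time: 17.1
tool_pos: [0.4838, -0.1667, 0.1439]
tool_rot: [3.133, 0.02, 1.698]
contact_force: [1.2, -34.3, 4.0]
opening: 0.0002
grip_force: 14.6
```

>>> move_arm --pt "5 -40 0 0 1" --pt "0 0 0 0 1" --pt "0 0 0 0 1" --pt "-1 10 0 0 1" --pt "-1 10 0 0 1" --pt "-2 10 0 0 1" --pt "-1 8 0 0 1" --pt "0 0 0 0 1" --pt "0 0 0 0 1" --pt "0 0 0 0 1"

```text
time: 18.1
tool_pos: [0.4832, -0.1669, 0.1437]
tool_rot: [3.134, 0.019, 1.7]
contact_force: [0.6, -33.2, 5.9]
opening: 0.0003
grip_force: 14.7
```

>>> move_arm --pt "5 -38 0 0 1" --pt "0 0 0 0 1" --pt "0 0 0 0 1" --pt "-1 10 0 0 1" --pt "-1 10 0 0 1" --pt "-2 10 0 0 1" --pt "-1 8 0 0 1" --pt "0 0 0 0 1" --pt "0 0 0 0 1" --pt "0 0 0 0 1"

```text
time: 19.1
tool_pos: [0.4833, -0.1668, 0.1438]
tool_rot: [3.133, 0.019, 1.7]
contact_force: [0.1, -34.8, 5.7]
opening: 0.0003
grip_force: 15.3
```

```bash
python3 - <<'E'
from h import *
s=pic('side','s5.png');o=monitor.observe();print(o['tool_pos'],o['contact_force'])
R=lambda a,x,y,w,h,W,H:cv2.cvtColor(cv2.resize(a[y:y+h,x:x+w],(W,H),interpolation=2),cv2.COLOR_RGB2BGR)
a=cv2.cvtColor(cv2.imread('pics/s4.png'),4)
cv2.imwrite('pics/z6.png',np.hstack([R(a,275,195,75,105,400,560),R(s,275,195,75,105,400,560)]))
E
```

```text
[ 0.48329898 -0.16682449  0.14374377] [  1.48926776 -34.48232309   6.64928256]
```

View pics/z6.png

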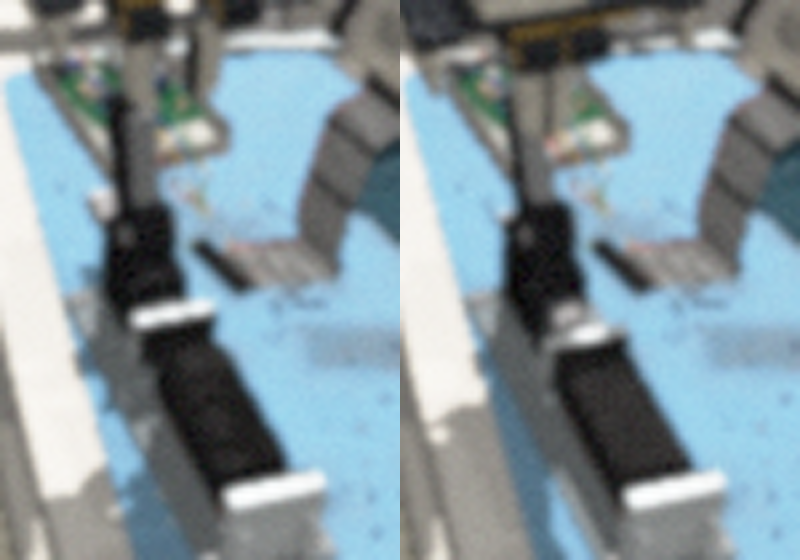

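The jaw strip has advanced from about y=315 to y=338 in the crop, and the brick is now nearly against the fence. More squeezes follow.

>>> move_arm --pt "5 -38 0 0 1" --pt "0 0 0 0 1" --pt "0 0 0 0 1" --pt "-1 10 0 0 1" --pt "-1 10 0 0 1" --pt "-2 10 0 0 1" --pt "-1 8 0 0 1" --pt "0 0 0 0 1" --pt "0 0 0 0 1" --pt "0 0 0 0 1"

```text
time: 20.15
tool_pos: [0.4832, -0.1669, 0.1436]
tool_rot: [3.134, 0.02, 1.7]
contact_force: [0.4, -36.4, 7.0]
opening: 0.0005
grip_force: 15.6
```

>>> move_arm --pt "5 -38 0 0 1" --pt "0 0 0 0 1" --pt "0 0 0 0 1" --pt "-1 10 0 0 1" --pt "-1 10 0 0 1" --pt "-2 10 0 0 1" --pt "-1 8 0 0 1" --pt "0 0 0 0 1" --pt "0 0 0 0 1" --pt "0 0 0 0 1"

```text
time: 21.15
tool_pos: [0.4834, -0.1668, 0.1437]
tool_rot: [3.133, 0.02, 1.7]
contact_force: [0.7, -35.9, 5.9]
opening: 0.0007
grip_force: 15.6
```

```bash
python3 - <<'E'
from h import *
pic('side','s6.png')
for f in('s0','s4','s5','s6'):
    a=cv2.imread(f'pics/{f}.png').min(2)[250:275,292:320]; m=(a>170).astype(np.uint8)
    n,l,st,c=cv2.connectedComponentsWithStats(m)
    print(f,[(c[i]+[292,250],st[i,4]) for i in range(1,n) if st[i,4]>4],[np.round(onz('side',*(c[i]+[292,250]),.062),4) for i in range(1,n) if st[i,4]>8])
s=cv2.imread('pics/s6.png');cv2.imwrite('pics/z7.png',cv2.resize(s[235:300,285:345],(554,600),interpolation=2))
E
```

```text
s0 [(array([307.70833333, 252.8125    ]), np.int32(48)), (array([316.36842105, 264.36842105]), np.int32(19)), (array([292.25, 272.  ]), np.int32(8))] [array([ 0.4928, -0.2513,  0.062 ]), array([ 0.508 , -0.3123,  0.062 ])]
s4 [(array([307.83673469, 252.75510204]), np.int32(49)), (array([292.14285714, 271.85714286]), np.int32(7))] [array([ 0.4933, -0.251 ,  0.062 ])]
s5 [(array([310.26086957, 256.65217391]), np.int32(23))] [array([ 0.4969, -0.2718,  0.062 ])]
s6 [(array([310.25, 257.25]), np.int32(28))] [array([ 0.4962, -0.2748,  0.062 ])]
```

View pics/z7.png

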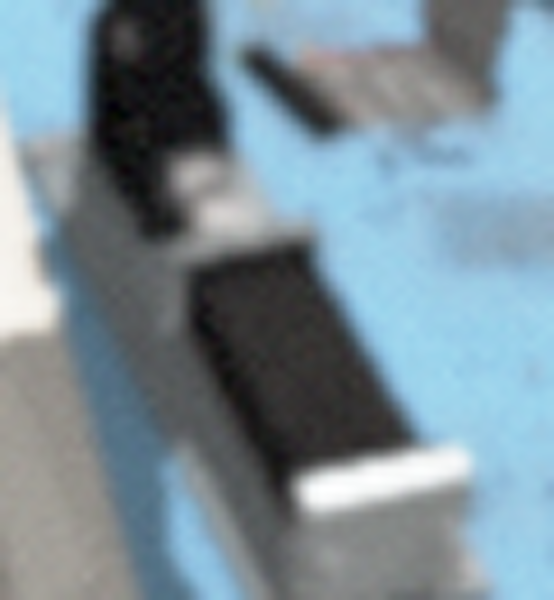

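The jaw has advanced about 24 mm and sits against the brick's end, with the other end against the fence. The trigger still goes home, so I'll squeeze slowly and watch the force.

>>> move_arm --pt "5 -44 0 0 1" --pt "0 0 0 0 1" --pt "0 0 0 0 1" --pt "0 0 0 0 1"

```text
time: 21.6
tool_pos: [0.4842, -0.2008, 0.1398]
tool_rot: [-3.14, -0.002, 1.699]
contact_force: [-0.5, -0.1, 0.4]
opening: 0.0004
grip_force: 0.0
```

>>> move_arm --pt "-1 10 0 0 1" --pt "0 5 0 0 1" --pt "0 0 0 0 1"

```text
time: 21.9
tool_pos: [0.4844, -0.1909, 0.141]
tool_rot: [3.141, 0.009, 1.701]
contact_force: [-1.2, -20.4, -3.5]
opening: 0.0005
grip_force: 8.1
```

>>> move_arm --pt "-1 6 0 0 1" --pt "0 0 0 0 1" --pt "0 0 0 0 1"

```text
time: 22.2
tool_pos: [0.4844, -0.1876, 0.1416]
tool_rot: [3.138, 0.014, 1.7]
contact_force: [-0.2, -27.9, -3.8]
opening: 0.0004
grip_force: 11.4
```

>>> move_arm --pt "-1 6 0 0 1" --pt "0 0 0 0 1" --pt "0 0 0 0 1"

```text
time: 22.5
tool_pos: [0.4838, -0.1799, 0.1417]
tool_rot: [3.137, 0.011, 1.699]
contact_force: [2.5, -20.7, -1.4]
opening: 0.0003
grip_force: 8.0
```

>>> move_arm --pt "-1 6 0 0 1" --pt "0 0 0 0 1" --pt "0 0 0 0 1"

```text
time: 22.8
tool_pos: [0.4836, -0.176, 0.1425]
tool_rot: [3.135, 0.015, 1.7]
contact_force: [3.2, -27.4, -0.6]
opening: 0.0004
grip_force: 11.4
```

>>> move_arm --pt "-1 6 0 0 1" --pt "0 0 0 0 1" --pt "0 0 0 0 1"

```text
time: 23.1
tool_pos: [0.4835, -0.172, 0.1433]
tool_rot: [3.133, 0.02, 1.7]
contact_force: [3.0, -34.4, 0.9]
opening: 0.0007
grip_force: 14.1
```

>>> move_arm --pt "-1 6 0 0 1" --pt "0 0 0 0 1" --pt "0 0 0 0 1"

```text
time: 23.4
tool_pos: [0.4832, -0.1667, 0.144]
tool_rot: [3.131, 0.021, 1.7]
contact_force: [3.3, -36.8, 5.0]
opening: 0.0001
grip_force: 15.4
```

The resistance rises to about 28-34 N with a drop mid-stroke, which is the pawl skipping: the part is held. I'll give it one last squeeze, then let go, withdraw and check.

>>> move_arm --pt "5 -46 0 0 1" --pt "0 0 0 0 1" --pt "0 0 0 0 1" --pt "-1 10 0 0 1" --pt "-1 10 0 0 1" --pt "-1 10 0 0 1" --pt "-1 10 0 0 1" --pt "-1 5 0 0 1" --pt "0 0 0 0 1" --pt "0 0 0 0 1" --pt "0 0 0 0 1"

```text
time: 24.5
tool_pos: [0.4833, -0.1661, 0.1446]
tool_rot: [3.131, 0.02, 1.7]
contact_force: [2.6, -31.2, 10.7]
opening: 0.0004
grip_force: 15.7
```

>>> move_arm --pt "5 -40 0 0 1" --pt "2 -15 0 0 1" --pt "0 0 0 0 1" --pt "0 0 40 0 1" --pt "0 0 45 0 1" --pt "0 0 45 0 1" --pt "-10 45 0 0 1" --pt "-10 45 0 0 1" --pt "-10 45 0 0 1" --pt "-10 45 0 0 1" --pt "-10 45 0 0 1" --pt "0 0 0 0 1"

```text
time: 25.7
tool_pos: [0.4328, 0.0173, 0.27]
tool_rot: [-3.14, -0.003, 1.705]
contact_force: [0.4, -0.4, 0.3]
opening: 0.0005
grip_force: 0.0
```

```bash
python3 - <<'E'
from h import *
s=pic('side','s7.png');t=pic('top','t7.png');o=monitor.observe();print(o['time'],o['tool_pos'],o['contact_force'])
R=lambda a,x,y,w,h,W,H:cv2.cvtColor(cv2.resize(a[y:y+h,x:x+w],(W,H),interpolation=2),cv2.COLOR_RGB2BGR)
cv2.imwrite('pics/z8.png',np.hstack([R(s,275,195,75,105,400,560),np.vstack([R(t,290,165,80,56,400,280),R(s,215,160,100,70,400,280)])]))
E
```

```text
25.8 [0.43459348 0.0132337  0.2700681 ] [-0.80176919 -0.05934474 -0.27188128]
```

View pics/z8.png

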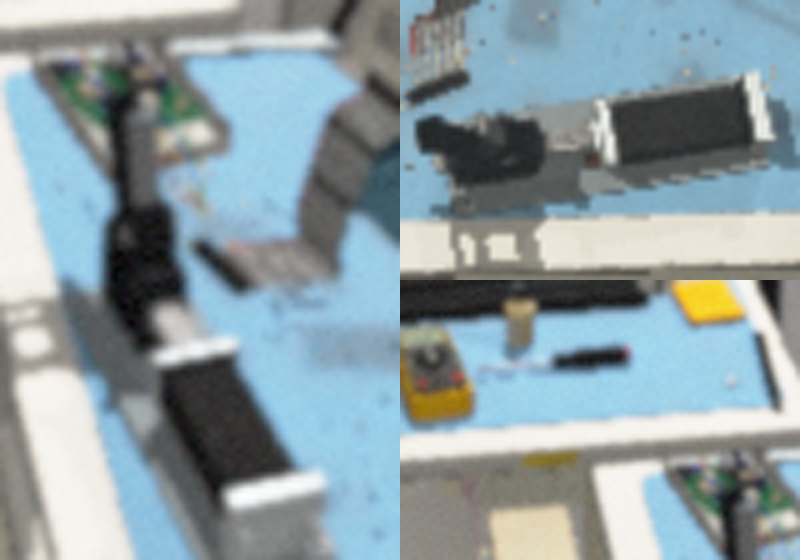

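The brick sits flat and straight between the jaw and fence with no gaps. The trigger is released, the driver is on the left bench and the bystanders are in place. I'm handing the job in.

```bash
python3 -c "
from cell import workorder
print(workorder.hand_in())"
```

```text
the job is handed in; nothing more can be done
None
```

The job is handed in at about 26 s: the screwdriver lies on the left bench, the brick is flat on the bed and clamped by its ends (the pawl was skipping on the last squeezes), and the trigger is released; no verdict came back.

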